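Open the brush-cleaner bottle's child-resistant cap

TASK

Open the brush-cleaner bottle that stands in the wooden holder: press its child-resistant cap down firmly and, keeping it pressed, turn it anticlockwise (seen from above) until you feel it reach its stop, then lift the cap off and set it down gently in the steel tray, upright (open side down), and let go. Do not force the bottle: neither push it down into its sprung seat nor wrench it round in the holder, and leave the other things on the table where they are.

Things in the scene. Friction and masses are not known exactly. Their poses are not given: they have to be found in the camera images.
- cap: The black ribbed round cap of the white bottle, 50 mm across and 40 mm tall, flat closed top. Origin at its centre, half-way up, on the axis; z up. Grip it by its sides, at any yaw, in its upper half. It is sprung, giving way about 11 mm down in all, from 2 N; fully pressed takes 15 N, more is not needed. Not pressed, it only idles round.
- cap_top (a point): Centre of the cap's top. Six clutch teeth are hidden inside: the pressed cap may land on top of one, at 15 N only about 6 mm down (it then goes no deeper, and slips, until turned off the tooth and pressed on to 11 mm), or drop between two. The idle turn before the teeth bite may be up to 60 degrees. Press back to 15 N whenever the force falls.
- neck_top (a point): Top of the neck, inside the closed cap. Once the teeth bite, the lock turns about 48 degrees anticlockwise to a hard stop if kept pressed with 13 N or more (with less it is blocked at once); at the stop the cap is free, and rises 3 mm by itself when no longer pressed. Turning takes under 0.15 N m, more only at the stop. Two grips may be used: the lock stays where left.
- holder: Wooden holder fixed to the table: square base 130 x 130 x 12 mm with a round collar (105 mm across, 48 mm high) in which the bottle stands. Origin: centre of its underside, on the bottle's axis. The bottle is 80 mm across up to 105 mm above the table, its shoulder narrows to a 28 mm neck at 130 mm, and the closed cap's centre stands at 177.5 mm.
- seat (a joint): How far (m) the bottle has been pushed down into its sprung seat: 0 at rest; begins to give at about 22 N of downward push on the cap, then about 1.5 N per mm.
- bottle (a joint): Angle (rad) by which the bottle has been wrenched anticlockwise in the holder: 0 at rest; a spring holds it until about 0.5 N m, then gives by 1 rad per N m.
- tray_in (a point): Centre of the inner floor of the open steel tray (outside 160 x 160 mm, walls 4 mm thick and 16 mm high, floor 4 mm thick); x and y along its sides. The set-down cap's centre stands 20 mm above this point.
Not all that is in view belongs to the job. Of the things that look like the part that bears cap, the middle-sized one is meant.

How it is judged:
By the outcome, as a careful person would: the job done as asked, in the order asked, and still so for the second after the job is handed in, with the robot touching nothing.
It also fails if it takes over 72 s, if anything falls off the work surface, if the arm or the gripper's body presses on something with over 40 N, if the wrist force passes 120 N, or if a joint passes its speed limit or range.

ROBOT

A 7-joint arm with a two-finger parallel gripper is mounted at the origin on the work surface. World frame = base frame: x ahead of the robot, y to its left, z up, the work surface at z = 0. Lengths are in mm, angles in rad, forces in N, time in s.
With the tool pointing down it reaches from about 400 to 750 mm from the base axis. Payload 19.5 kg.
Tool frame: the origin (TCP) lies at the very end of the fingers, on their centre line; the grasp point (between the pads) lies 19 mm behind it (ctrl.tcp_to_grasp is the distance from the TCP to the grasp point, in mm); z points along the fingers, y is the line along which they close (so a half turn about z gives the same grasp; the last joint's range is limited). The gripper opens to 85 mm and grips with 20 to 120 N. Pads are 22 mm wide; open, the fingers measure 114 mm over their backs; the gripper's body (76 mm by 85 mm) begins 54 mm behind the grasp point. The pads swing forward as they close: fully open they stand 13 mm farther back than shut.
Start: joints at [-1.264, 0.707, -0.028, 1.485, 0.022, 0.951, -0.075], TCP at [196.504, 540.353, 231.268] pointing down, gripper open.
Joint ranges: [-2.71, 2.71], [-0.32, 2.16], [-1.57, 1.52], [0, 2.45], [-1.46, 4.6], [0, 2.02], [-2.83, 2.83]. Speed limits (rad/s): [1.89, 1.89, 2.57, 2.57, 3.01, 3.01, 3.01].

INTERFACE

Orientations are given as a unit quaternion [w, x, y, z].
In Python, from plant import ctrl gives the robot as it stands.
- The arm moves only by the shell command python3 -m pendant 'ROWS' [OPENING]. ROWS is JSON, a list of rows, each a list of 6 numbers: the shift along the tool's x, y, z in cm, then the turn, a rotation vector about the tool's x, y, z in degrees. A call has 1 to 5 rows; each row is the pose to reach, as a shift and turn from the pose commanded when the call began, along the tool's axes at that moment; what a row does not reach only later rows make up. A row lasts 1/8 s, in which the tool goes at most 62.5 mm and 10.7 degrees, less where a joint would pass 70% of its speed; a pose out of reach is approached as far as the arm can. A call with a gripper value outside its range is refused whole. OPENING is the finger opening in cm, from 0 to 8.54, set as the call begins (- or left out, the last holds). The fingers move at their own pace and stop on an object; the grip force is fixed at half the most. Time passes only in rows, so rows that repeat a pose let the fingers close. It gives the time, the measured TCP pose, the force, the opening and the grip force at its end, in the units of the state.
- ctrl.state(): the state, without advancing time (a new reading comes with each control period).
- ctrl.snapshot(name): name is "scene" or "top" or "wrist"; returns (picture, depth): 400x640x3 uint8, red, green, blue; 400x640 float32, mm along the optical axis (not along the pixel's ray), 0 where there is no reading.
- ctrl.get_calibration(name): a dict with "K" (3x3 intrinsics, pixels), "world_from_camera" (4x4, takes a point from camera to world coordinates); the wrist camera has in their place "tool_from_camera" (4x4, takes a point from camera to tool coordinates, whose origin is the TCP and whose axes are the flange's). Camera axes: x right, y down, z forward; pixel columns grow to the right and rows downward; lengths in mm; the calibration is good to about 2 mm. A picture is of the moment at which its call begins: read the wrist's pose just before it. get_calibration takes no time and is no camera call.
- ctrl.finish_job(): hands the job in; it is judged then, once.
The state is a dict: "clock": time; "qpos": joint angles; "qd": joint speeds; "joint_torque": joint torques, N m; "eef_pos": TCP position; "tcp_rot": TCP orientation; "wrist_force": force on the tool from outside, world axes, zero at the start; "ft_torque": the same for the moment, N m; "width": opening from 0.0 (shut) to 1.0 (fully open); "grasp_force": force on a finger pad.
Only numpy, scipy, OpenCV 4.12 (cv2) and the standard library are available. Lean on these libraries where they do the work, as an engineer would, in place of code of your own. Each camera call takes 0.05 s, during which the arm holds its last target. There are 200 camera calls.

## Working session

There is one attempt and no reset: what is moved stays moved. The work goes in short steps, Python scripts to look and compute and a shell command to move; the robot and the scene stay as the last step left them, time stands still between calls to the robot, and variables do not carry over. Pictures are saved under pics/ and viewed, at most 10 in all, crops included, and the job is handed in when it is done.

```bash
mkdir -p pics; ls; python3 - <<'E'
from plant import ctrl
import cv2,numpy as np
print(ctrl.state())
for n in ("scene","top"):
    p,d=ctrl.snapshot(n); cv2.imwrite(f"pics/{n}0.png",p[:,:,::-1]); np.save(f"pics/{n}0.npy",d)
    c=ctrl.get_calibration(n); print(c)
E
```

```text
pics
{'clock': 0.0, 'qpos': array([-1.26369922,  0.70708767, -0.02761264,  1.48500577,  0.02197745,
        0.9509193 , -0.07550333]), 'qd': array([ 0.00032156, -0.00341963, -0.00118802,  0.00032426,  0.00080283,
        0.00035267, -0.00049727]), 'joint_torque': array([-4.31548833e-04, -8.83231330e+01,  1.23452671e+00, -2.36164320e+01,
        1.69458124e-02,  6.65867643e-03, -1.50571354e-04]), 'eef_pos': array([196.42096956, 540.11888111, 230.83470984]), 'tcp_rot': array([-8.63224132e-05,  1.73525435e-01,  9.84829229e-01, -5.52522247e-04]), 'wrist_force': array([-0.14562004, -0.72018248,  0.4286869 ]), 'ft_torque': array([-0.02789918, -0.02503741,  0.01375791]), 'grasp_force': 0.0, 'width': 0.9980293585207387}
{'K': array([[450.47813348,   0.        , 318.68074283],
       [  0.        , 450.47813348, 201.08793025],
       [  0.        ,   0.        ,   1.        ]]), 'world_from_camera': array([[-2.96663663e-01,  5.19915850e-01, -8.01048176e-01,
         1.14437369e+03],
       [ 9.54740684e-01,  1.80327119e-01, -2.36542504e-01,
         2.23904953e+02],
       [ 2.14685127e-02, -8.34966849e-01, -5.49881318e-01,
         5.49861602e+02],
       [ 0.00000000e+00,  0.00000000e+00,  0.00000000e+00,
         1.00000000e+00]])}
{'K': array([[474.2940096 ,   0.        , 314.59845058],
       [  0.        , 474.2940096 , 200.90538603],
       [  0.        ,   0.        ,   1.        ]]), 'world_from_camera': array([[ 2.24512891e-03, -9.92026778e-01,  1.26007264e-01,
         3.98397882e+02],
       [-9.99987842e-01, -1.67400519e-03,  4.63817424e-03,
         1.65040830e+01],
       [-4.39025623e-03, -1.26016145e-01, -9.92018476e-01,
         1.17803424e+03],
       [ 0.00000000e+00,  0.00000000e+00,  0.00000000e+00,
         1.00000000e+00]])}
```

View pics/scene0.png

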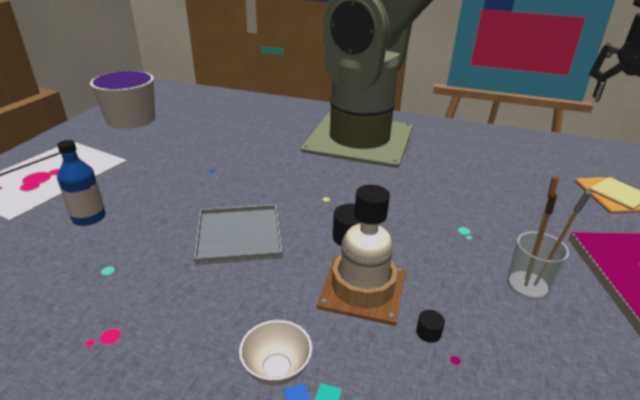

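View pics/top0.png

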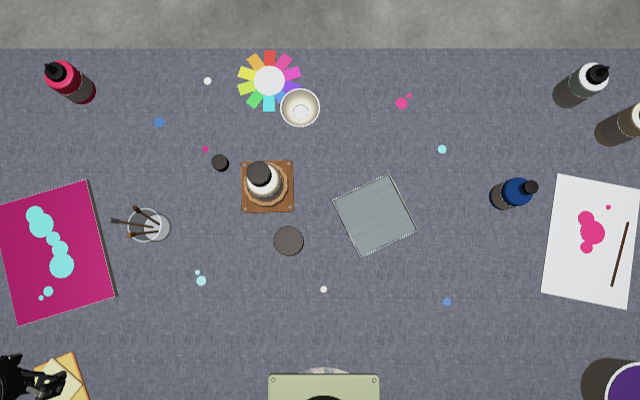

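The scene view shows the bottle in its holder with the cap at about (371,205), the tray at (240,232), and two loose black cap decoys at (347,225) and (430,325). In the top view the cap is at (260,173), the holder at (267,186) and the tray at (374,216). I'll measure these next.

```bash
cat > h.py <<'E'
from plant import ctrl
import cv2,numpy as np
def onplane(c,u,v,z):
    M=c["world_from_camera"];K=c["K"]
    r=M[:3,:3]@np.linalg.solve(K,np.array([u,v,1.]));o=M[:3,3]
    return o+r*(z-o[2])/r[2]
def cloud(c,d):
    v,u=np.indices(d.shape);K=c["K"]
    P=np.stack([(u-K[0,2])/K[0,0]*d,(v-K[1,2])/K[1,1]*d,d],-1)
    M=c["world_from_camera"];return P@M[:3,:3].T+M[:3,3]
E
python3 - <<'E'
from h import *
for n in ("scene","top"):
    c=ctrl.get_calibration(n);d=np.load(f"pics/{n}0.npy");im=cv2.imread(f"pics/{n}0.png");P=cloud(c,d)
    box={"scene":(320,170,420,330),"top":(225,140,310,225)}[n]
    m=np.zeros(d.shape,bool);m[box[1]:box[3],box[0]:box[2]]=1;m&=d>0
    dark=im.max(2)<(75)
    t=m&dark&(P[...,2]>185)
    print(n,"cap top pts",t.sum(),np.median(P[t],0),P[t].min(0),P[t].max(0))
    w=m&(abs(P[...,2]-48)<4); 
    if w.sum()>30:
        (a,b),r=cv2.minEnclosingCircle(P[w][:,:2].astype(np.float32));print("collar",a,b,r,w.sum())
    hb=m&(P[...,2]>5)&(P[...,2]<18)&(im[...,2]>im[...,0]+25.)
    print("base",cv2.minAreaRect(P[hb][:,:2].astype(np.float32)),hb.sum())
c=ctrl.get_calibration("top");im=cv2.imread("pics/top0.png");P=cloud(c,np.load("pics/top0.npy"))
# cap top circle
g=(im.max(2)<75).astype(np.uint8);l=cv2.connectedComponentsWithStats(g)
for i in range(1,l[0]):
    s=l[2][i]
    if s[4]>80 and 150<s[0]<420 and s[1]<300 : print(s,l[3][i])
x=P[150:270,320:430];z=x[...,2];k=(z>8)&(z<30)
print("tray",cv2.minAreaRect(x[k][:,:2].astype(np.float32)),k.sum(),np.median(z[50:70,40:70]))
print("loose disc",np.median(P[235:246,283:294].reshape(-1,3),0),np.median(P[158:166,216:224].reshape(-1,3),0))
x=P[80:140,270:330];k=x[...,2]>15;print("bowl",cv2.minEnclosingCircle(x[k][:,:2].astype(np.float32)),x[...,2].max())
E
```

```text
scene cap top pts 695 [592.55094318 141.75368357 196.34514782] [556.82586361 116.133939   185.00527871] [610.05806465 165.21523532 198.59524144]
collar 545.39697265625 108.36166381835938 103.24522399902344 770
base ((584.42431640625, 140.00222778320312), (131.21817016601562, 129.9488067626953), 2.012361526489258) 1706
top cap top pts 61 [572.22623474 132.02567124 196.75176718] [559.68922756 115.78726594 185.01454201] [605.5824941  163.61327878 201.95270406]
collar 585.07177734375 141.41424560546875 53.775604248046875 293
base ((584.741943359375, 141.23284912109375), (130.13047790527344, 130.0439453125), 2.3346595764160156) 1057
[212 155  17  17 185] [219.75135135 162.4972973 ]
[252 165  20  22  86] [263.79069767 180.15116279]
tray ((529.976318359375, -127.15237426757812), (265.2640380859375, 269.7171630859375), 88.9922866821289) 954 5.463799006290856
loose disc [447.59901569  84.04651137  60.21865724] [641.30164996 256.44804157  32.73108115]
bowl ((611.2670288085938, 45.20231628417969), 214.79502868652344) 1178.0342408900906
```

```bash
python3 - <<'E'
from h import *
c=ctrl.get_calibration("top");P=cloud(c,np.load("pics/top0.npy"));s=ctrl.get_calibration("scene");Q=cloud(s,np.load("pics/scene0.npy"))
x=P[145:205,235:290].reshape(-1,3);k=(abs(x[:,2]-197.5)<4);print("cap",cv2.minEnclosingCircle(x[k][:,:2].astype(np.float32)),k.sum(),np.median(x[k],0))
x=Q[175:215,345:400].reshape(-1,3);k=(abs(x[:,2]-197.5)<3);print("capS",cv2.minEnclosingCircle(x[k][:,:2].astype(np.float32)),k.sum(),np.median(x[k],0))
for X,b in((P,(165,265,325,425)),(Q,(195,270,185,292))):
    x=X[b[0]:b[1],b[2]:b[3]];z=x[...,2];k=((z>3)&(z<25)).astype(np.uint8)
    k=cv2.morphologyEx(k,cv2.MORPH_OPEN,np.ones((3,3)));n,l,st,ce=cv2.connectedComponentsWithStats(k);i=1+st[1:,4].argmax()
    print("tray",cv2.minAreaRect(x[l==i][:,:2].astype(np.float32)),st[i,4],np.median(z[l==i]))
c=ctrl.get_calibration("top")
print([onplane(c,u,v,16)[:2] for u,v in((389,175),(417,233),(361,257),(332,203))])
from scipy.spatial.transform import Rotation as R
st=ctrl.state();q=st["tcp_rot"];r=R.from_quat(q,scalar_first=True).as_matrix();print(r);p=st["eef_pos"]
print("to cap above, tool cm",r.T@(np.array([584.7,141,230])-p)/10)
E
```

```text
cap ((584.6676025390625, 140.7874298095703), 25.222705841064453) 409 [583.79580971 140.20087287 199.06098707]
capS ((583.4671020507812, 138.921142578125), 26.696765899658203) 518 [586.37254363 140.73194222 196.74515612]
tray ((514.4315795898438, -127.15971374511719), (164.20306396484375, 165.94863891601562), 25.72788429260254) 3098 6.249637028484699
tray ((511.860595703125, -126.3814468383789), (164.16664123535156, 160.17189025878906), 25.781723022460938) 1129 10.940246833455944
[array([ 611.21157664, -162.82584057]), array([ 467.27723994, -228.75525546]), array([408.66473098, -91.22800615]), array([540.86225866, -21.02115945])]
[[-9.39768775e-01  3.41810745e-01 -2.54358644e-04]
 [ 3.41810833e-01  9.39768354e-01 -8.91806601e-04]
 [-6.57908741e-05 -9.25034537e-04 -9.99999570e-01]]
to cap above, tool cm [-50.12921162 -24.24162505   0.11567894]
```

```bash
python3 -m pendant '[[0,0,-3.5,0,0,0],[0,0,-7,0,0,0]]' 8.5; python3 -m pendant '[[-5,-2.4,0,0,0,0],[-10,-4.8,0,0,0,0],[-15,-7.3,0,0,0,0],[-20,-9.7,0,0,0,0],[-25,-12.1,0,0,0,0]]'; python3 -m pendant '[[-5,-2.4,0,0,0,0],[-10,-4.8,0,0,0,0],[-15,-7.3,0,0,0,0],[-20,-9.7,0,0,0,0],[-25.1,-12.1,0,0,0,0]]';python3 -m pendant '[[0,0,0,0,0,0],[0,0,0,0,0,0]]';  python3 -c "
from plant import ctrl
s=ctrl.state();print(s['qpos'].round(3),s['wrist_force'],s['ft_torque'])"
```

```text
clock: 0.35
eef_pos: [196.4, 540.1, 301.9]
tcp_rot: [-0.0, 0.174, 0.985, -0.001]
wrist_force: [-0.1, -0.7, 0.3]
width: 0.995
grasp_force: 0.0
clock: 0.98
eef_pos: [391.1, 339.7, 301.2]
tcp_rot: [-0.0, 0.173, 0.985, -0.0]
wrist_force: [-0.6, -0.2, 0.5]
width: 0.995
grasp_force: 0.0
clock: 1.6
eef_pos: [585.6, 140.2, 301.2]
tcp_rot: [-0.0, 0.173, 0.985, -0.0]
wrist_force: [-1.2, 1.2, 0.1]
width: 0.999
grasp_force: 0.0
clock: 1.85
eef_pos: [584.2, 142.2, 301.0]
tcp_rot: [-0.0, 0.173, 0.985, 0.0]
wrist_force: [0.0, 0.8, -0.3]
width: 0.993
grasp_force: 0.0
[-0.268  0.687 -0.051  1.255  0.034  1.201  0.902] [ 0.03699896  0.75795828 -0.25530829] [ 0.07030678  0.01026791 -0.00653198]
```

```bash
python3 -m pendant '[[0,0,0,0,0,10],[0,0,0,0,0,20],[0,0,0,0,0,30],[0,0,0,0,0,40],[0,0,0,0,0,50]]' >/dev/null; python3 -m pendant '[[0,0,0,0,0,8],[0,0,0,0,0,8],[0,0,0,0,0,8]]'; cat >w.py <<'E'
from h import *
from scipy.spatial.transform import Rotation as R
import sys
def wrist(name):
    s=ctrl.state();p,d=ctrl.snapshot("wrist");c=ctrl.get_calibration("wrist")
    T=np.eye(4);T[:3,:3]=R.from_quat(s["tcp_rot"],scalar_first=True).as_matrix();T[:3,3]=s["eef_pos"]
    c["world_from_camera"]=T@c["tool_from_camera"]
    cv2.imwrite(f"pics/{name}.png",p[:,:,::-1]);return s,p,d,c,T
E
python3 - <<'E'
from w import *
s,p,d,c,T=wrist("w1");P=cloud(c,d);x=P.reshape(-1,3)
k=(d.ravel()>0)&(abs(x[:,2]-197.5)<5)&(np.hypot(x[:,0]-584,x[:,1]-140)<40)
print(k.sum(),cv2.minEnclosingCircle(x[k][:,:2].astype(np.float32)),np.median(x[k],0),x[k].min(0),x[k].max(0))
print(s["qpos"].round(3),s["eef_pos"],s["wrist_force"],s["ft_torque"]);print(T[:3,:3].T@(np.array([584.5,140.7,165])-s["eef_pos"])/10);print(T.round(3))
E
```

```text
clock: 2.85
eef_pos: [584.3, 142.3, 301.4]
tcp_rot: [-0.0, 0.628, 0.779, 0.0]
wrist_force: [0.3, 0.3, 0.3]
width: 0.993
grasp_force: 0.0
2490 ((583.306396484375, 141.6896514892578), 25.377422332763672) [583.0719475  142.99006478 196.38834873] [558.2259762  116.5387911  192.55598261] [608.48341488 166.77710517 198.94218908]
[-0.398  0.698  0.234  1.26  -0.161  1.202  0.055] [584.31171433 142.33591113 301.39035595] [0.29229158 0.33393618 0.30211865] [ 0.05630215  0.02236726 -0.01205934]
[-0.16655849 -0.0158336  13.63900349]
[[-2.12000e-01  9.77000e-01 -0.00000e+00  5.84312e+02]
 [ 9.77000e-01  2.12000e-01  0.00000e+00  1.42336e+02]
 [ 0.00000e+00 -0.00000e+00 -1.00000e+00  3.01390e+02]
 [ 0.00000e+00  0.00000e+00  0.00000e+00  1.00000e+00]]
```

View pics/w1.png

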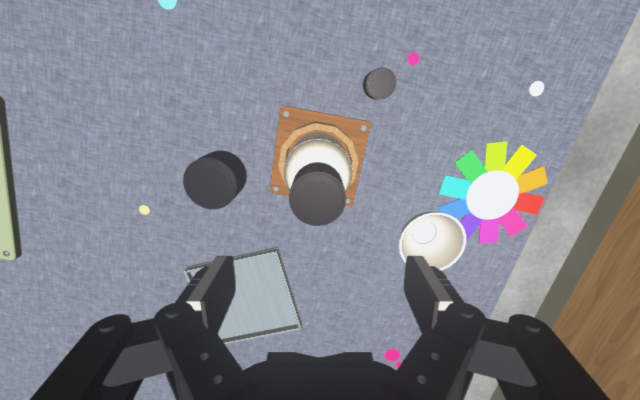

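Wrist view: the cap at (317,196) lies between the fingers, and nothing else is in the descent path. Descending to grip height.

```bash
python3 -m pendant '[[-0.13,0,4,0,0,0],[-0.13,0,8,0,0,0],[-0.13,0,11,0,0,0],[-0.13,0,13.2,0,0,0],[-0.13,0,13.6,0,0,0]]'; python3 -m pendant '[[0,0,0,0,0,0],[0,0,0,0,0,0]]'; python3 -m pendant '[[0,0,0,0,0,0],[0,0,0,0,0,0],[0,0,0,0,0,0],[0,0,0,0,0,0]]' 4.2; python3 -m pendant '[[0,0,0,0,0,0],[0,0,0,0,0,0],[0,0,0,0,0,0]]'; python3 -c "
from plant import ctrl
s=ctrl.state();print(s['qpos'].round(3),s['wrist_force'],s['ft_torque'])"
```

```text
clock: 3.52
eef_pos: [584.4, 140.4, 164.4]
tcp_rot: [-0.001, 0.629, 0.778, -0.001]
wrist_force: [0.8, -0.1, 0.8]
width: 0.994
grasp_force: 0.0
clock: 3.78
eef_pos: [585.2, 140.5, 166.2]
tcp_rot: [0.0, 0.629, 0.777, 0.0]
wrist_force: [-0.5, -0.2, -0.7]
width: 0.996
grasp_force: 0.0
clock: 4.28
eef_pos: [584.8, 140.4, 165.3]
tcp_rot: [-0.0, 0.629, 0.777, -0.0]
wrist_force: [-1.5, -0.3, 1.8]
width: 0.57
grasp_force: 61.3
clock: 4.65
eef_pos: [584.9, 140.4, 165.3]
tcp_rot: [0.0, 0.629, 0.777, -0.0]
wrist_force: [-2.4, 0.2, 2.2]
width: 0.569
grasp_force: 61.3
[-0.383  0.837  0.198  1.47  -0.195  0.854  0.089] [-2.43407612  0.20038378  2.17593978] [-0.13256262  0.59258989 -0.04314499]
```

```bash
python3 -m pendant '[[0,0,0.15,0,0,0],[0,0,0.3,0,0,0],[0,0,0.3,0,0,0]]'|sed -n 2p\;4p; python3 -m pendant '[[0,0,0.1,0,0,0],[0,0,0.2,0,0,0],[0,0,0.2,0,0,0]]'|sed -n 2p\;4p
```

```text
eef_pos: [585.3, 140.5, 162.7]
wrist_force: [-1.8, -0.6, 11.7]
eef_pos: [585.4, 140.5, 160.9]
wrist_force: [-2.6, -0.1, 13.1]
```

```bash
for i in 1; do python3 -m pendant '[[0,0,0.1,0,0,0],[0,0,0.1,0,0,0]]'|sed -n 2p\;4p; python3 -m pendant '[[0,0,0.1,0,0,0],[0,0,0.1,0,0,0]]'|sed -n 2p\;4p;  done; python3 -c "
from plant import ctrl
print(ctrl.state()['ft_torque'])"
```

```text
eef_pos: [585.5, 140.5, 160.1]
wrist_force: [-2.8, -0.5, 15.8]
eef_pos: [585.8, 140.5, 159.5]
wrist_force: [-3.2, -0.4, 21.7]
[-0.19714403  0.83055005  0.03543819]
```

Most likely resting on a tooth (about 6 mm down). I'll ease off a little and turn anticlockwise.

```bash
cat > s.py <<'E'
from plant import ctrl
import numpy as np
s=ctrl.state();q=s["tcp_rot"];print("z",s["eef_pos"].round(1),"F",s["wrist_force"].round(1),"T",s["ft_torque"].round(3),"yaw",round(float(np.degrees(2*np.arctan2(q[2],q[1])))-102,1),"q7",s["qpos"][6].round(2),"w",round(float(s["width"]),3),round(float(s["clock"]),1))
E
python3 -m pendant '[[0,0,-0.05,0,0,0],[0,0,-0.05,0,0,0]]'>/dev/null; python3 s.py; python3 -m pendant '[[0,0,0,0,0,-4],[0,0,0,0,0,-8],[0,0,0,0,0,-8]]' >/dev/null; python3 s.py
```

```text
z [585.7 140.5 159.9] F [-2.8 -0.6 18.9] T [-0.144  0.737  0.027] yaw 0.0 q7 0.09 w 0.571 6.2
z [585.8 140.5 160.1] F [-3.7 -0.1 22.8] T [-0.121  0.777  0.057] yaw 8.1 q7 0.2 w 0.574 6.5
```

```bash
python3 -m pendant '[[0,0,-0.08,0,0,0],[0,0,-0.08,0,0,0]]'>/dev/null; python3 s.py; python3 -m pendant '[[0,0,0,0,0,-4],[0,0,0,0,0,-8],[0,0,0,0,0,-8]]' >/dev/null; python3 s.py
```

```text
z [585.5 140.5 160.4] F [-2.2 -0.3 15.2] T [-0.093  0.63   0.032] yaw 8.0 q7 0.2 w 0.57 6.8
z [585.5 140.5 160.4] F [-2.   0.2 15. ] T [-0.115  0.612 -0.001] yaw 16.1 q7 0.3 w 0.572 7.2
```

```bash
for i in 1; do python3 -m pendant '[[0,0,0,0,0,-4],[0,0,0,0,0,-8],[0,0,0,0,0,-8]]' >/dev/null; python3 s.py; python3 -m pendant '[[0,0,0,0,0,-4],[0,0,0,0,0,-8],[0,0,0,0,0,-8]]' >/dev/null; python3 s.py; done
```

```text
z [585.5 140.5 160.3] F [-2.2 -0.2 12.3] T [-0.127  0.587 -0.007] yaw 24.1 q7 0.4 w 0.571 7.5
z [585.3 140.5 160. ] F [-2.2 -0.6  8.3] T [-0.077  0.553  0.111] yaw 32.1 q7 0.51 w 0.571 7.9
```

Force fell: it is off the tooth. Pressing on to full depth.

```bash
python3 -m pendant '[[0,0,0.15,0,0,0],[0,0,0.3,0,0,0],[0,0,0.3,0,0,0]]' >/dev/null; python3 s.py; python3 -m pendant '[[0,0,0.1,0,0,0],[0,0,0.1,0,0,0]]' >/dev/null; python3 s.py
```

```text
z [585.4 140.6 157.2] F [-1.9 -0.7 13.3] T [-0.09   0.545  0.07 ] yaw 32.0 q7 0.51 w 0.574 8.3
z [585.4 140.6 156.2] F [-2.8 -0.6 12.9] T [-0.117  0.562  0.064] yaw 32.0 q7 0.51 w 0.575 8.5
```

```bash
for i in 1; do python3 -m pendant '[[0,0,0.1,0,0,0],[0,0,0.1,0,0,0]]' >/dev/null; python3 s.py; python3 -m pendant '[[0,0,0.1,0,0,0],[0,0,0.1,0,0,0]]' >/dev/null; python3 s.py; done
```

```text
z [585.4 140.6 155.3] F [-3.3 -0.1 13.8] T [-0.088  0.63   0.091] yaw 32.0 q7 0.51 w 0.572 8.8
z [585.6 140.6 154.5] F [-2.7  0.  16.7] T [-0.119  0.715  0.083] yaw 32.0 q7 0.51 w 0.572 9.0
```

```bash
python3 -m pendant '[[0,0,0,0,0,-3],[0,0,0,0,0,-6],[0,0,0,0,0,-6]]' >/dev/null; python3 s.py; python3 -m pendant '[[0,0,0,0,0,-3],[0,0,0,0,0,-6],[0,0,0,0,0,-6]]' >/dev/null; python3 s.py
```

```text
z [585.6 140.6 154.5] F [-2.4 -0.8 16.6] T [-0.093  0.67   0.012] yaw 38.1 q7 0.59 w 0.57 9.4
z [585.6 140.6 154.5] F [-2.5  0.1 16. ] T [-0.061  0.707 -0.02 ] yaw 44.1 q7 0.67 w 0.57 9.8
```

```bash
for i in 1; do python3 -m pendant '[[0,0,0,0,0,-3],[0,0,0,0,0,-6],[0,0,0,0,0,-6]]' >/dev/null; python3 s.py; python3 -m pendant '[[0,0,0,0,0,-3],[0,0,0,0,0,-6],[0,0,0,0,0,-6]]' >/dev/null; python3 s.py; python3 -m pendant '[[0,0,0,0,0,-3],[0,0,0,0,0,-6],[0,0,0,0,0,-6]]' >/dev/null; python3 s.py;  done
```

```text
z [585.6 140.6 154.5] F [-3.   0.  17.8] T [-0.027  0.537 -0.039] yaw 50.0 q7 0.74 w 0.572 10.2
z [585.7 140.7 154.5] F [-2.4 -0.1 17.5] T [ 0.074  0.479 -0.002] yaw 56.1 q7 0.82 w 0.566 10.5
z [585.7 140.8 154.5] F [-1.9 -0.4 15.7] T [0.118 0.391 0.007] yaw 62.1 q7 0.9 w 0.569 10.9
```

```bash
for i in 1; do python3 -m pendant '[[0,0,0.02,0,0,-3],[0,0,0.02,0,0,-6],[0,0,0.02,0,0,-6]]' >/dev/null; python3 s.py; python3 -m pendant '[[0,0,0,0,0,-3],[0,0,0,0,0,-6],[0,0,0,0,0,-6]]' >/dev/null; python3 s.py; done
```

```text
z [585.8 140.9 154.5] F [-2.   0.8 18. ] T [ 0.134  0.553 -0.023] yaw 68.1 q7 0.98 w 0.571 11.3
z [585.8 140.9 154.5] F [-2.4  0.4 17.7] T [ 0.148  0.552 -0.069] yaw 74.1 q7 1.06 w 0.575 11.7
```

```bash
for i in 1; do python3 -m pendant '[[0,0,0,0,0,-3],[0,0,0,0,0,-6],[0,0,0,0,0,-6]]' >/dev/null; python3 s.py; python3 -m pendant '[[0,0,0,0,0,-3],[0,0,0,0,0,-6],[0,0,0,0,0,-6]]' >/dev/null; python3 s.py; done
```

```text
z [585.8 140.9 154.5] F [-2.1 -0.2 18.4] T [ 0.207  0.553 -0.042] yaw 80.1 q7 1.14 w 0.568 12.0
z [585.8 141.  154.5] F [-2.7  1.2 18.9] T [ 0.16   0.606 -0.042] yaw 86.1 q7 1.22 w 0.572 12.4
```

```bash
for i in 1; do python3 -m pendant '[[0,0,-0.02,0,0,-3],[0,0,-0.02,0,0,-5],[0,0,-0.02,0,0,-5]]' >/dev/null; python3 s.py; python3 -m pendant '[[0,0,0,0,0,-3],[0,0,0,0,0,-5],[0,0,0,0,0,-5]]' >/dev/null; python3 s.py; done
```

```text
z [585.7 141.  154.5] F [-2.   1.1 16. ] T [ 0.173  0.524 -0.086] yaw 91.0 q7 1.28 w 0.579 12.8
z [585.6 140.9 154.6] F [-2.2  0.8 17.1] T [ 0.139  0.559 -0.054] yaw 96.0 q7 1.35 w 0.57 13.2
```

```bash
for i in 1; do python3 -m pendant '[[0,0,0,0,0,-2],[0,0,0,0,0,-4],[0,0,0,0,0,-4]]' >/dev/null; python3 s.py; python3 -m pendant '[[0,0,0,0,0,-2],[0,0,0,0,0,-4],[0,0,0,0,0,-4]]' >/dev/null; python3 s.py; done
```

```text
z [585.6 140.9 154.6] F [-3.   0.9 17.1] T [ 0.068  0.608 -0.209] yaw 100.0 q7 1.41 w 0.57 13.5
z [585.5 140.8 154.6] F [-3.1 -0.5 17.2] T [-0.045  0.803 -0.377] yaw 104.0 q7 1.46 w 0.571 13.9
```

```bash
for i in 1; do python3 -m pendant '[[0,0,0,0,0,-2],[0,0,0,0,0,-4],[0,0,0,0,0,-4]]' >/dev/null; python3 s.py; done
```

```text
z [585.5 140.8 154.6] F [-2.9 -0.1 17.8] T [-0.041  0.916 -0.536] yaw 108.0 q7 1.51 w 0.571 14.3
```

Clear hard stop: the torque has been ramping since about 98°, 48° or so after the bite. I'll relieve most of the torque, then release the pressure.

```bash
python3 -m pendant '[[0,0,0,0,0,5],[0,0,0,0,0,5]]' >/dev/null; python3 s.py; python3 -m pendant '[[0,0,-0.2,0,0,0],[0,0,-0.5,0,0,0],[0,0,-0.8,0,0,0],[0,0,-0.8,0,0,0]]' >/dev/null; python3 s.py;python3 -m pendant '[[0,0,-0.2,0,0,0],[0,0,-0.4,0,0,0],[0,0,-0.4,0,0,0]]' >/dev/null; python3 s.py
```

```text
z [585.5 140.9 154.6] F [-2.8 -1.  17.8] T [-0.044  0.776 -0.27 ] yaw 102.9 q7 1.44 w 0.577 14.5
z [585.2 140.6 162.1] F [-2.7  0.  10.2] T [ 0.037  0.682 -0.168] yaw 103.0 q7 1.45 w 0.568 15.0
z [585.2 140.6 166. ] F [-2.2 -0.6  9.3] T [0.13  0.512 0.042] yaw 103.0 q7 1.45 w 0.571 15.4
```

```bash
python3 -m pendant '[[0,0,-0.2,0,0,0],[0,0,-0.4,0,0,0],[0,0,-0.4,0,0,0]]' >/dev/null; python3 s.py;python3 -m pendant '[[0,0,-0.3,0,0,0],[0,0,-0.6,0,0,0],[0,0,-0.6,0,0,0]]' >/dev/null; python3 s.py
```

```text
z [584.9 140.3 169.5] F [-1.  -0.7 -1. ] T [0.077 0.303 0.01 ] yaw 103.0 q7 1.45 w 0.568 15.8
z [585.  140.5 175.9] F [-0.3  0.2  0.1] T [ 0.069  0.094 -0.001] yaw 103.0 q7 1.46 w 0.571 16.1
```

Free. Lifting straight up and checking.

```bash
python3 -m pendant '[[0,0,-2,0,0,0],[0,0,-4,0,0,0],[0,0,-6.5,0,0,0],[0,0,-9,0,0,0],[0,0,-9,0,0,0]]' >/dev/null; python3 s.py; python3 - <<'E'
from w import *
p,d=ctrl.snapshot("scene");cv2.imwrite("pics/s2.png",cv2.resize(p[60:340,200:500,::-1],None,fx=2,fy=2))
s=ctrl.state();M=R.from_quat(s["tcp_rot"],scalar_first=True).as_matrix()
print(M.T@(np.array([513,-127,0])-s["eef_pos"])/10); print(M.round(3))
E
```

```text
z [585.4 140.6 267. ] F [-0.  -0.  -1.5] T [ 0.017  0.025 -0.   ] yaw 103.0 q7 1.5 w 0.571 16.8
[ 17.8563824  -21.17742197  26.57537532]
[[-0.906 -0.423  0.001]
 [-0.423  0.906  0.   ]
 [-0.001 -0.    -1.   ]]
```

View pics/s2.png

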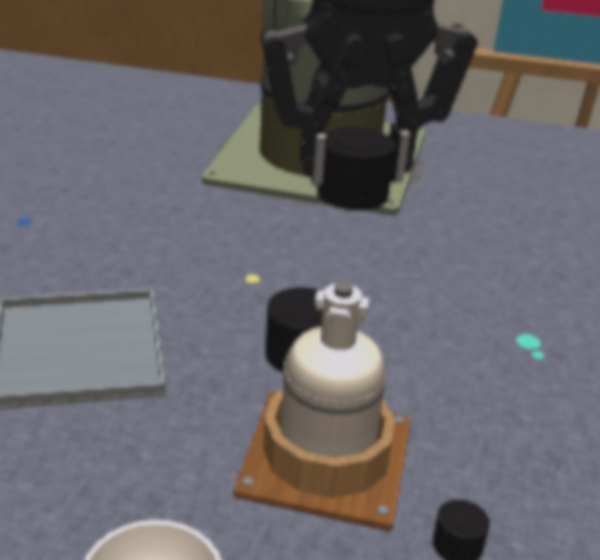

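Crop shows the cap held upright in the fingers at (357,165) and the bare neck at (342,300). Carrying it to above the tray.

```bash
python3 -m pendant '[[3,-3.6,0,0,0,0],[7,-8.3,0,0,0,0],[11,-13,0,0,0,0],[15,-17.8,0,0,0,0],[17.85,-21.2,0,0,0,0]]' >/dev/null; python3 -m pendant '[[0,0,3,0,0,0],[0,0,8,0,0,0],[0,0,13,0,0,0],[0,0,17,0,0,0],[0,0,20,0,0,0]]' >/dev/null;python3 -m pendant '[[0,0,1,0,0,0],[0,0,2.5,0,0,0],[0,0,3.5,0,0,0],[0,0,3.5,0,0,0]]' >/dev/null; python3 s.py
```

```text
z [ 512.7 -127.1   30.4] F [-0.1  0.3  0.2] T [0.042 0.012 0.024] yaw 103.0 q7 1.75 w 0.57 18.6
```

```bash
python3 -m pendant '[[0,0,0.6,0,0,0],[0,0,1.2,0,0,0],[0,0,1.5,0,0,0],[0,0,1.5,0,0,0]]' >/dev/null; python3 s.py;python3 -m pendant '[[0,0,0.1,0,0,0],[0,0,0.1,0,0,0]]' >/dev/null; python3 s.py;python3 -m pendant '[[0,0,0.1,0,0,0],[0,0,0.1,0,0,0]]' >/dev/null; python3 s.py
```

```text
z [ 512.7 -127.2   15.5] F [ 0.  -0.4 -1.2] T [-0.022 -0.037  0.035] yaw 103.0 q7 1.74 w 0.57 19.1
z [ 512.8 -127.2   14.7] F [ 0.5  0.1 -1.2] T [-0.005  0.01  -0.019] yaw 103.0 q7 1.74 w 0.57 19.3
z [ 512.8 -127.2   13.6] F [ 0.1  1.  -0.6] T [-0.05  -0.015 -0.002] yaw 103.0 q7 1.74 w 0.57 19.6
```

```bash
python3 -m pendant '[[0,0,0.1,0,0,0],[0,0,0.1,0,0,0]]' >/dev/null; python3 s.py;python3 -m pendant '[[0,0,0.05,0,0,0],[0,0,0.05,0,0,0]]' >/dev/null; python3 s.py
```

```text
z [ 512.8 -127.2   12.8] F [-0.3  0.3  4.3] T [0.066 0.175 0.039] yaw 103.0 q7 1.74 w 0.573 19.8
z [ 512.9 -127.2   12.7] F [-2.6 -0.3 14.6] T [0.353 0.784 0.024] yaw 103.0 q7 1.74 w 0.57 20.1
```

Contact. Easing off, then letting go.

```bash
python3 -m pendant '[[0,0,-0.05,0,0,0],[0,0,-0.05,0,0,0]]' >/dev/null; python3 s.py;python3 -m pendant '[[0,0,0,0,0,0],[0,0,0,0,0,0],[0,0,0,0,0,0],[0,0,0,0,0,0]]' 7.5 >/dev/null; python3 s.py;python3 -m pendant '[[0,0,-1,0,0,0],[0,0,-3,0,0,0],[0,0,-7,0,0,0],[0,0,-12,0,0,0],[0,0,-17,0,0,0]]' >/dev/null;python3 -m pendant '[[0,0,0,0,0,0],[0,0,0,0,0,0]]' >/dev/null; python3 s.py; python3 - <<'E'
from w import *
p,d=ctrl.snapshot("scene");cv2.imwrite("pics/s3.png",p[:,:,::-1])
c=ctrl.get_calibration("scene");x=cloud(c,d)[180:275,185:295].reshape(-1,3);k=abs(x[:,2]-44)<3
print(k.sum(),cv2.minEnclosingCircle(x[k][:,:2].astype(np.float32)),np.median(x[k],0))
E
```

```text
z [ 512.8 -127.2   12.8] F [-0.2  0.2  6.4] T [ 0.116  0.196 -0.017] yaw 103.0 q7 1.74 w 0.569 20.3
z [ 512.8 -127.2   12.6] F [-0.2  0.1 -0.1] T [0.002 0.006 0.012] yaw 103.0 q7 1.74 w 0.885 20.8
z [ 512.6 -127.3  182.8] F [ 0.4  0.7 -0.7] T [-0.024  0.007 -0.017] yaw 103.0 q7 1.85 w 0.877 21.7
323 ((513.4454956054688, -127.293212890625), 25.743858337402344) [ 514.7408108  -126.2651321    43.12557201]
```

View pics/s3.png

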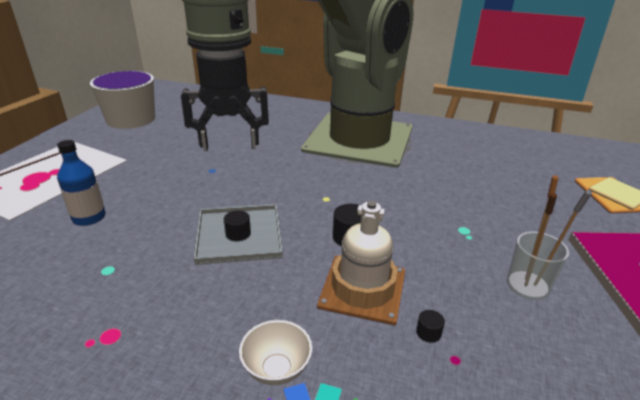

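The picture shows the cap upright in the tray at (237,225), the open bottle at (370,240) in its holder, and everything else where it was. The gripper is clear, so I'm handing in.

```bash
python3 -c "
from plant import ctrl
print(ctrl.finish_job())"
```

```text
the job is handed in; nothing more can be done
None
```

The bottle is open, the cap stands upright near the middle of the steel tray with the gripper clear, and the job is handed in at about 22 s; the push briefly read 22.8 N and the torque at the stop about 0.54 N m, each just over where the seat and bottle begin to give.

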